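Dock the microscope's lamp house and lock in its lamp insert

TASK

The microscope's lamp house has come away from the condenser housing: first push it along its rail until it sits flush against the housing with no gap. Then take the lamp insert with the blue heat sink from the tray, put it into the socket on top of the lamp house with its lugs in the entry slots, push it down against the spring contacts, twist it a quarter turn clockwise (seen from above) and let the spring lift it up into its locking notches. Keep hold of its grip there and finish while holding it, locked in and upright, so that I can tighten the set screw, and leave everything else on the bench where it is.

Things in the scene. Friction and masses are not known exactly. Their poses are not given: they have to be found in the camera images.
- lamp_house (a joint): gap in m between the white lamp house and the white condenser housing: 0 flush, at most 0.10. The lamp house slides on a bench rail with about 9 N of friction, cannot lift or turn, and stays where it is left. It closes by moving towards the -y axis of socket, towards the microscope
- push_face (a point): middle of the lamp house's flat side that faces away from the condenser housing, 75 mm above the bench; axes as socket (push towards -y). The face is 76 mm wide and reaches from 34 to 110 mm above the bench; below it lie the carrier and the rail (60 mm wide, 22 mm high); the space beside it is free
- condenser_top (a point): centre of the top of the fixed condenser housing (76 mm across the rail, 68 mm along it, top 110 mm above the bench); the socket is 70 mm from it when the gap is closed. Beyond it a low tube runs to the stereo microscope, 0.43 m tall, whose nearest knob is 0.26 m from the docked socket
- socket (a point): centre of the socket's mouth in the top of the lamp house, 110 mm above the bench; z up, y along the rail away from the condenser housing, x across the rail. The lamp house is 76 mm along x, 72 mm along y. Round bore 36.6 mm in diameter for the insert's 33 mm barrel. Put the insert in with its own x along the socket's x, either way round; it locks with its x along the socket's y
- entry_slot (a point): middle of one of the two entry slots for the lugs, at mouth height, 21 mm from the socket's centre at its +x (the other at -x), red dots beside them; slots 12 mm wide. The insert can turn, clockwise only, once its underside is 18.5 to 20 mm below the mouth; it bottoms at 20.5 mm. A stop ends the turn about 4 degrees past a quarter turn
- locking_notch (a point): top of one of the two locking notches, at mouth height, 21 mm from the socket's centre at its +y (the other at -y), black dots beside them. From 10 degrees before to 4 degrees past the quarter turn the lugs are free to rise: the spring lifts the insert until its underside is 15 mm below the mouth, where the notch roofs stop it
- contact_plunger (a joint): how far in m the spring contact plate in the socket is pressed down. The insert's underside meets it 10 mm below the mouth (0); 0.005 with the insert locked in its notches, 0.0105 bottomed. Spring: 3 N at 0 and 1 N more per mm (8 N locked, 13.5 N bottomed)
- insert_blue: lamp insert to fit, blue heat sink, 68 mm tall, upright in the tray; origin at the centre of its underside, z up. Steel barrel 33 mm in diameter, 0 to 22 mm high (foot chamfered to 27 mm over 4 mm); two brass lugs along its +x and -x, 8 mm wide, out to 23 mm from the axis, 6 to 11 mm high; blue finned disc 52 mm in diameter, 22 to 36 mm high; wing grip above. 90 to 170 g
- blue_grip (a point): middle of the blue insert's black wing grip, 52 mm above its underside, on its axis; axes as the insert's. The wing is 46 mm long along x (in line with the lugs), 14 mm thick along y, from 36 to 68 mm above the underside, with a blue stripe on top: pinch it across its 14 mm, fingertips above the finned disc. Half a turn makes no difference
- blue_lug (a point): middle of the blue insert's lug at its own +x, 21 mm from its axis and 8.5 mm above its underside (the other lug is opposite); axes as the insert's
- insert_orange: spare lamp insert of the same shape with an orange heat sink and stripe, standing in the same tray about 120 mm from the blue one; leave it
- tray: white plastic tray fixed to the bench, 110 x 220 mm (x, y), walls 14 mm high and 3 mm thick, floor 3 mm above the bench; origin at the centre of its underside. The two inserts stand 60 mm either side of its centre along its y, either one on either side
- specimen_black: loose resin-mounted specimen, black disc 30 mm in diameter, 18 mm high, on the bench; origin at the centre of its underside
- specimen_green: as specimen_black, green
- screwdriver: loose screwdriver 170 mm long lying on the bench, along its own x
- bottle: loose white bottle with a blue cap, 44 mm in diameter, 115 mm tall, standing on the bench; origin at the centre of its underside
- eyepiece: loose black microscope eyepiece, 42 mm in diameter, 52 mm tall, standing on the bench; origin at the centre of its underside
There are look-alikes about, which are no part of the job. There is more than one size of the insert_blue; the job needs the middle-sized.

How it is judged:
By the outcome, as a careful person would: the job done as asked, in the order asked, and still so for the second after the job is handed in, while the arm keeps its last pose, push and grip.
It also fails if it takes over 64 s, if anything falls off the work surface, if the arm or the gripper's body presses on something with over 40 N, if the wrist force passes 120 N, or if a joint passes its speed limit or range.

ROBOT

A 7-joint arm with a two-finger parallel gripper is mounted at the origin on the work surface. World frame = base frame: x ahead of the robot, y to its left, z up, the work surface at z = 0. Lengths are in m, angles in rad, forces in N, time in s.
With the tool pointing down it reaches from about 0.4 to 0.85 m from the base axis. Payload 10.4 kg.
Tool frame: the origin (TCP) lies on the centre line of the jaws, within the pads' length; the fingertips stand r.tip_extent ahead of it and the grasp point (between the pads) lies 3 mm ahead of it (r.tip_extent is the distance from the TCP to the fingertips, in m); z points along the fingers, y is the direction in which the jaws open and shut (so a half turn about z gives the same grasp; the last joint's range is limited). The gripper opens to 87 mm and grips with 3 to 60 N. Pads are 19 mm wide; open, the fingers measure 117 mm over their backs; the gripper's body (75 mm by 190 mm) begins 51 mm behind the grasp point.
Start: joints at [-1.367, 0.332, -0.065, 1.46, 0.022, 1.35, -0.088], TCP at [0.141, 0.609, 0.216] pointing down, gripper open.
Joint ranges: [-2.6, 2.6], [-0.5, 2.12], [-1.47, 1.34], [0.16, 2.42], [-1.27, 4.41], [0.06, 2.06], [-2.6, 2.6]. Speed limits (rad/s): [2.22, 2.22, 2.79, 2.79, 3.14, 3.14, 3.14].

INTERFACE

Orientations are given as a unit quaternion [x, y, z, w].
In Python, from bench import r gives the robot as it stands. The module is installed in compiled form; this text tells all that it offers.
- The arm moves only by the shell command python3 -m jog 'ROWS' [FORCE]. ROWS is JSON, a list of rows, each a list of 5 numbers: the shift along the tool's x, y, z in cm, then the turn about the tool's z in rad, then the closure, from 0 (fully open) to 1 (shut). A call has exactly 10 rows; each row shifts and turns the pose as measured when the row begins, along the tool's axes as they then stand; what a row does not reach is not made up. A row lasts 1/10 s, in which the tool goes at most 50 mm and 8.59 degrees, less where a joint would pass 70% of its speed; a pose out of reach is approached as far as the arm can. A call with a gripper value outside its range is refused whole. The fingers move at their own pace and stop on an object; FORCE is the grip in N (left out, the last holds). Time passes only in rows, so rows that do not move let the fingers close, or fill a call up. It gives the time, the measured TCP pose, the force and the opening at its end, in the units of the state.
- r.read_state(): the state, without advancing time (a new reading comes with each control period).
- r.camera(name): name is "side" or "top"; returns a dict with "pixels" (480x640x3 uint8, red, green, blue), "fx", "fy", "cx", "cy" (pixels), "k1" (the pictures are not rectified: a ray, as slopes to the right and down, at radius r is drawn at 1 + k1 r^2 times it, then the intrinsics apply), "camera_from_world" (4x4, takes a point from world to camera coordinates). Camera axes: x right, y up, looking along -z (the intrinsics and any distortion apply to the point x, -y, -z); pixel columns grow to the right and rows downward; lengths in m; the calibration is good to about 2 mm. A picture is of the moment at which its call begins. There is no depth.
- r.close_job(): hands the job in, once; it reports no verdict.
The state is a dict: "time": time; "joint_positions": joint angles; "joint_vel": joint speeds; "joint_torque": joint torques, N m; "ee_pos": TCP position; "eef_rot": TCP orientation; "ft_force": force on the tool from outside, world axes, zero at the start; "torque": the same for the moment, N m; "width": finger opening in m.
Only numpy, scipy, OpenCV 4.12 (cv2) and the standard library are available. Lean on these libraries where they do the work, as an engineer would, in place of code of your own. Each camera call takes 0.05 s, during which the arm holds its last target. There are 200 camera calls.

## Working session

There is one attempt and no reset: what is moved stays moved. The work goes in short steps, Python scripts to look and compute and a shell command to move; the robot and the scene stay as the last step left them, time stands still between calls to the robot, and variables do not carry over. Pictures are saved under pics/ and viewed, about 8 in all and at most 12, crops included, and the job is handed in when it is done.

```bash
mkdir -p pics
cat > h.py <<'E'
import numpy as np, cv2
from bench import r
from scipy.spatial.transform import Rotation as R
def snap(n,f):
    c=r.camera(n); cv2.imwrite(f'pics/{f}.png',c['pixels'][:,:,::-1]); np.save(f'pics/{f}.npy',{k:v for k,v in c.items()},allow_pickle=True); return c
def load(f): return np.load(f'pics/{f}.npy',allow_pickle=True).item()
def ray(c,u,v):
    K=np.array([[c['fx'],0,c['cx']],[0,c['fy'],c['cy']],[0,0,1.]])
    p=cv2.undistortPoints(np.array([[[u,v]]],float),K,np.array([c['k1'],0,0,0.]))[0,0]
    M=np.linalg.inv(np.array(c['camera_from_world'])); d=M[:3,:3]@np.array([p[0],-p[1],-1]); return M[:3,3],d
def atz(c,u,v,z):
    o,d=ray(c,u,v); return o+d*(z-o[2])/d[2]
def proj(c,P):
    q=np.array(c['camera_from_world'])@np.r_[P,1]; x,y=q[0]/-q[2],-q[1]/-q[2]; s=1+c['k1']*(x*x+y*y)
    return np.round([c['fx']*x*s+c['cx'],c['fy']*y*s+c['cy']],1)
def crop(f,u0,v0,u1,v1,k,o): 
    im=cv2.imread(f'pics/{f}.png')[v0:v1,u0:u1]; cv2.imwrite(f'pics/{o}.png',cv2.resize(im,None,fx=k,fy=k,interpolation=cv2.INTER_CUBIC))
def st():
    s=r.read_state(); Q=R.from_quat(s['eef_rot']); print('t',s['time'],'p',np.round(s['ee_pos'],4),'w',np.round(s['width'],4),'F',np.round(s['ft_force'],1),'T',np.round(s['torque'],2)); print(np.round(Q.as_matrix(),3).tolist(),'q',np.round(s['joint_positions'],2)); return s
E
python3 - <<'E'
from h import *
for n in('top','side'):
    c=snap(n,n+'0'); M=np.linalg.inv(np.array(c['camera_from_world'])); print(n,M[:3,3],-M[:3,2],c['fx'],c['k1'])
st(); print(r.tip_extent)
E
```

```text
top [0.32309358 0.13596649 1.01692795] [ 0.17011965  0.0139038  -0.98532532] 464.41595784646057 -0.053249709503592604
side [ 0.01292962 -0.49857123  0.88478292] [ 0.43481354  0.55104508 -0.71224049] 593.1785726921302 -0.030248139763611737
t 0.1 p [0.1404 0.6087 0.2151] w 0.087 F [ 0.  -0.2  0.5] T [0.01 0.05 0.  ]
[[-0.974, 0.225, -0.0], [0.225, 0.974, -0.001], [-0.0, -0.001, -1.0]] q [-1.37  0.33 -0.06  1.46  0.02  1.35 -0.09]
0.022
```

View pics/top0.png

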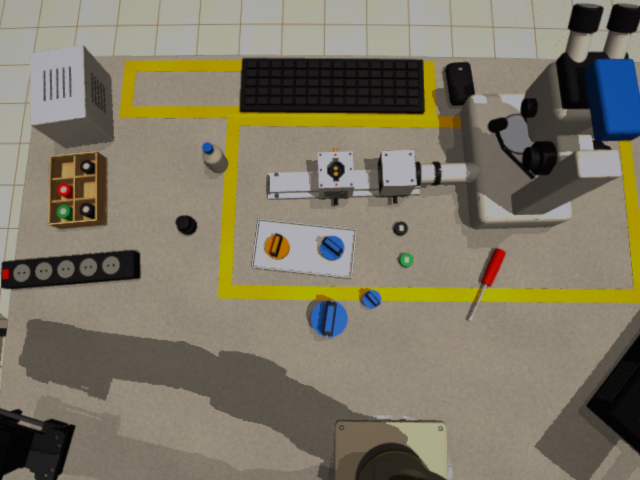

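View pics/side0.png

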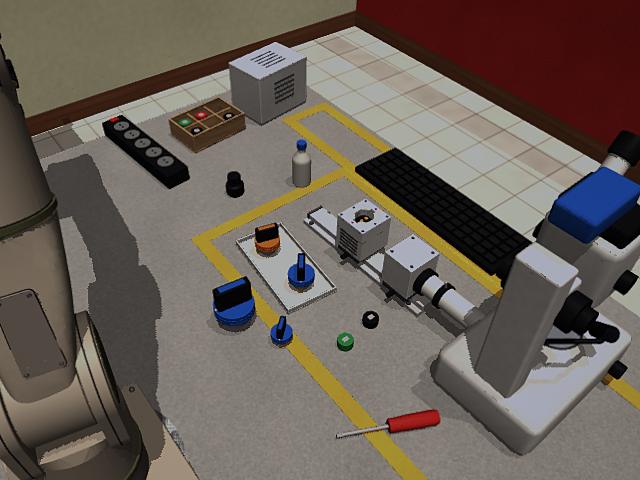

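Top: lamp house about (336,172), housing (398,172), with the gap open between them. Candidates for the blue insert: in the tray at (332,248), middle-sized; a large one on the bench at (329,318); a small one at (371,299); the orange spare at (277,246). I choose (332,248), and check it in a close crop.

Run:
```python
from h import *
crop('top0',245,140,445,280,4,'tc'); crop('side0',230,190,430,330,4,'sc')
```

```text
(no output)
```

View pics/tc.png

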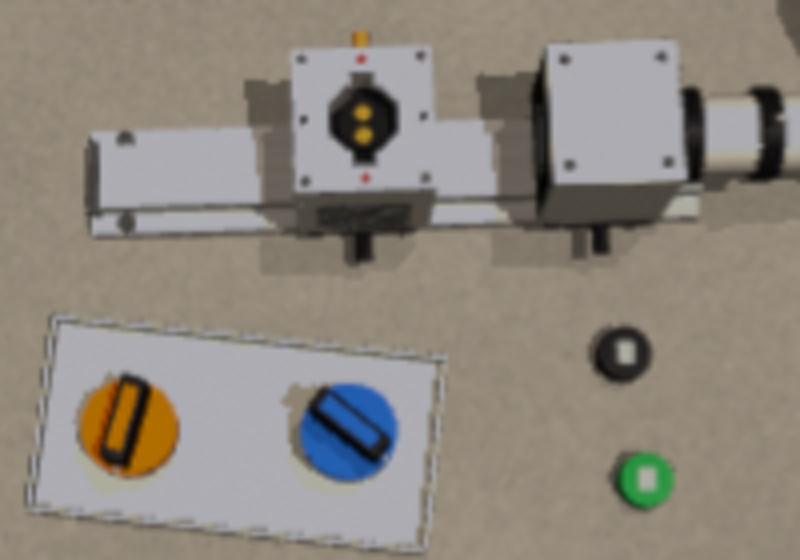

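View pics/sc.png

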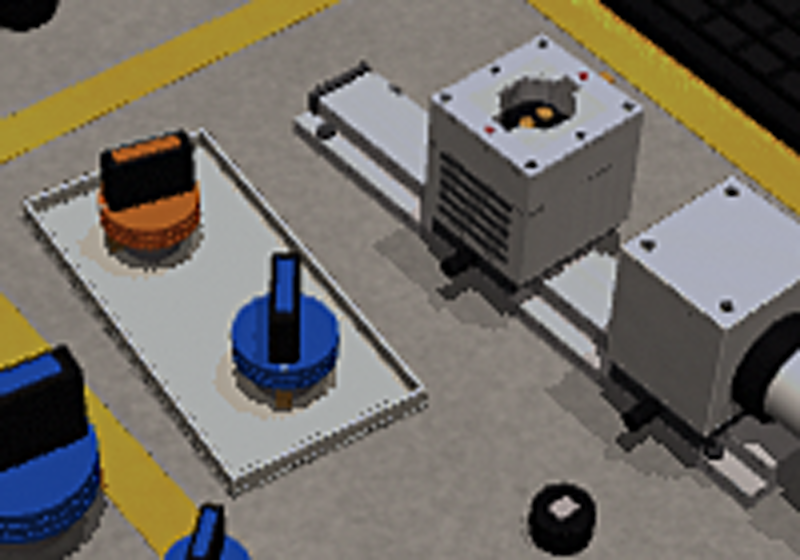

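Run:
```python
from h import *
t=load('top0'); s=load('side0')
T=lambda u,v,z:atz(t,245+(u+.5)/4-.5,140+(v+.5)/4-.5,z)
S=lambda u,v,z:atz(s,230+(u+.5)/4-.5,190+(v+.5)/4-.5,z)
def show(n,L,f,z):
    P=np.array([f(*a,z) for a in L]); print(n,P[:,:2].round(4).tolist(),'mean',P.mean(0).round(4)); return P
P=show('lamp top',[(291,50),(431,46),(435,190),(294,192)],T,.11)
print([np.linalg.norm(P[i]-P[i-1]).round(4) for i in range(4)])
P=show('lamp side',[(542,35),(643,106),(530,175),(430,99)],S,.11)
print([np.linalg.norm(P[i]-P[i-1]).round(4) for i in range(4)])
for n,L,f in(('redT',[(361,58),(366,178)],T),('redS',[(583,76),(489,129)],S)):
    P=show(n,L,f,.11); d=P[0]-P[1]; print(np.degrees(np.arctan2(d[1],d[0])),np.linalg.norm(d))
show('socketT',[(363,119)],T,.11)
P=show('hous top',[(546,45),(676,40),(688,180),(556,184)],T,.11)
print([np.linalg.norm(P[i]-P[i-1]).round(4) for i in range(4)])
P=show('wingT',[(322,386),(388,443),(377,460),(311,405)],T,.071)
d=P[1]-P[0]+P[2]-P[3];print(np.degrees(np.arctan2(d[1],d[0])),np.linalg.norm(d)/2)
P=show('wingS',[(275,254),(299,254),(298,315),(272,315)],S,.071)
d=P[2]-P[1]+P[3]-P[0];print(np.degrees(np.arctan2(d[1],d[0])),np.linalg.norm(d)/2)
show('discT',[(349,432)],T,.039)
show('discS',[(286,335)],S,.039)
```

```text
lamp top [[0.6589, 0.1596], [0.6618, 0.0878], [0.5853, 0.0857], [0.5834, 0.1569]] mean [0.6224 0.1225 0.11  ]
[np.float64(0.0755), np.float64(0.0718), np.float64(0.0765), np.float64(0.0712)]
lamp side [[0.6611, 0.1586], [0.6658, 0.0887], [0.5894, 0.0846], [0.5852, 0.1547]] mean [0.6254 0.1216 0.11  ]
[np.float64(0.076), np.float64(0.0701), np.float64(0.0766), np.float64(0.0702)]
redT [[0.6549, 0.1237], [0.5912, 0.1206]] mean [0.6231 0.1221 0.11  ]
2.792318206979721 0.0638285547794746
redS [[0.6569, 0.1228], [0.5945, 0.1208]] mean [0.6257 0.1218 0.11  ]
1.806652397341424 0.06249338155990878
socketT [[0.6223, 0.1224]] mean [0.6223 0.1224 0.11  ]
hous top [[0.6631, 0.0289], [0.6667, -0.0379], [0.5922, -0.0423], [0.5892, 0.0245]] mean [ 0.6278 -0.0067  0.11  ]
[np.float64(0.074), np.float64(0.0669), np.float64(0.0746), np.float64(0.0669)]
wingT [[0.491, 0.1417], [0.4616, 0.1073], [0.4527, 0.1129], [0.4809, 0.1472]] mean [0.4716 0.1273 0.071 ]
-129.98455860201543 0.044781976131312504
wingS [[0.4839, 0.1453], [0.4932, 0.1384], [0.4688, 0.1067], [0.459, 0.114]] mean [0.4762 0.1261 0.071 ]
-127.95832526249914 0.040018238712704705
discT [[0.472, 0.1272]] mean [0.472  0.1272 0.039 ]
discS [[0.4742, 0.1234]] mean [0.4742 0.1234 0.039 ]
```

Both cameras agree within 3 mm: socket (0.624, 0.122), rail yaw about 2.3°, gap about 59 mm; blue insert (0.474, 0.126), wing at 51°, and its 45 mm wing is the middle size. Now I move to the push side with the jaws shut.

```bash
cat > go.py <<'E'
import sys
from h import *
# go.py x y z yaw(deg of tool y): shifts in current tool axes (cm) and turn (rad)
s=st(); x,y,z,yaw=map(float,sys.argv[1:5]); Q=R.from_quat(s['eef_rot']).as_matrix()
cur=np.degrees(np.arctan2(Q[1,1],Q[0,1])); d=(yaw-cur+180)%360-180
print('tool shift cm',(Q.T@(np.array([x,y,z])-s['ee_pos'])*100).round(2),'turn',round(-np.radians(d),3),'yaw now',cur.round(2))
E
python3 -m jog '[[-3.6,-2,0,0,1],[-3.6,-2,0,0,1],[-3.6,-2,0,0,1],[-3.6,-2,0,0,1],[-3.6,-2,0,0,1],[-3.6,-2,0,0,1],[-3.6,-2,0,0,1],[-3.6,-2,0,0,1],[-3.6,-2,0,-0.13,1],[-3.6,-2,0,-0.13,1]]' 30
python3 go.py 0.620 0.205 0.085 92.4
```

```text
time: 1.1
ee_pos: [0.4538, 0.33, 0.2106]
eef_rot: [-0.026, 1.0, -0.003, -0.003]
ft_force: [0.5, 0.9, 0.6]
width: 0.0152
t 1.1 p [0.4538 0.33   0.2106] w 0.0152 F [0.5 0.9 0.6] T [ 0.05 -0.04  0.01]
[[-0.999, -0.051, -0.006], [-0.051, 0.999, -0.005], [0.007, -0.005, -1.0]] q [-0.86  0.2   0.18  1.64 -0.04  1.31  0.94]
tool shift cm [-16.04 -13.27  12.53] turn 0.01 yaw now 92.95
```

```bash
python3 -m jog '[[-3,-2.5,0,0,1],[-3,-2.5,0,0,1],[-3,-2.5,0,0,1],[-3,-2.5,1,0,1],[-3,-2.5,2.5,0,1],[-3,-1,3,0,1],[-2,0,3,0,1],[-1,0,3,0,1],[-0.5,0,2,0,1],[0,0,1,0,1]]'
python3 go.py 0.620 0.19 0.085 92.4
```

```text
time: 2.1
ee_pos: [0.6875, 0.1911, 0.0472]
eef_rot: [-0.024, 1.0, -0.005, -0.003]
ft_force: [-0.1, -0.0, 0.9]
width: 0.0001
t 2.1 p [0.6875 0.1911 0.0472] w 0.0001 F [-0.1 -0.   0.9] T [0.03 0.02 0.01]
[[-0.999, -0.048, -0.006], [-0.048, 0.999, -0.009], [0.006, -0.009, -1.0]] q [-0.52  0.66  0.27  1.37 -0.18  1.14  1.39]
tool shift cm [ 6.77  0.18 -3.74] turn 0.006 yaw now 92.76
```

```bash
python3 -m jog '[[0,0,-1.2,0,1],[0,0,-1.2,0,1],[0,0,-0.8,0,1],[1,0,-0.3,0,1],[1.5,0,0,0,1],[1.5,0,0,0,1],[1.3,0,0,0,1],[0.8,0,0,0,1],[0.3,0,0,0,1],[0,0,0,0,1]]'
python3 go.py 0.620 0.175 0.085 92.4
```

```text
time: 3.1
ee_pos: [0.6208, 0.1909, 0.0966]
eef_rot: [-0.025, 1.0, -0.001, 0.003]
ft_force: [0.2, 0.5, 0.7]
width: 0.0005
t 3.1 p [0.6208 0.1909 0.0966] w 0.0005 F [0.2 0.5 0.7] T [ 0.04 -0.01 -0.03]
[[-0.999, -0.05, 0.006], [-0.05, 0.999, -0.003], [-0.006, -0.003, -1.0]] q [-0.58  0.47  0.28  1.55 -0.14  1.13  1.35]
tool shift cm [ 0.16 -1.58  1.17] turn 0.009 yaw now 92.89
```

```bash
python3 -m jog '[[0,-0.5,0.5,0,1],[0.1,-0.5,0.4,0,1],[0,-0.6,0.1,0,1],[0,-0.6,0,0,1],[0,-0.6,0,0,1],[0,-0.6,0,0,1],[0,-0.6,0,0,1],[0,-0.6,0,0,1],[0,-0.6,0,0,1],[0,-0.6,0,0,1]]'
python3 go.py 0.620 0.1145 0.085 92.4
```

```text
time: 4.1
ee_pos: [0.6226, 0.1465, 0.0856]
eef_rot: [-0.031, 0.999, 0.009, 0.003]
ft_force: [-0.7, 9.5, -1.2]
width: 0.0006
t 4.1 p [0.6226 0.1465 0.0856] w 0.0006 F [-0.7  9.5 -1.2] T [ 2.    0.16 -0.05]
[[-0.998, -0.062, 0.006], [-0.062, 0.998, 0.019], [-0.007, 0.018, -1.0]] q [-0.51  0.46  0.29  1.59 -0.16  1.1   1.45]
tool shift cm [ 0.46 -3.17  0.  ] turn 0.02 yaw now 93.55
```

```bash
python3 -m jog '[[0,-0.6,0,0,1],[0,-0.6,0,0,1],[0,-0.6,0,0,1],[0,-0.6,0,0,1],[0,-0.6,0,0,1],[0,-0.5,0,0,1],[0,-0.4,0,0,1],[0,-0.4,0,0,1],[0,-0.4,0,0,1],[0,-0.4,0,0,1]]'
python3 go.py 0.620 0.1145 0.085 92.4
```

```text
time: 5.1
ee_pos: [0.6234, 0.1246, 0.086]
eef_rot: [-0.042, 0.999, 0.028, 0.003]
ft_force: [-2.0, 9.1, 2.2]
width: 0.0004
t 5.1 p [0.6234 0.1246 0.086 ] w 0.0004 F [-2.   9.1  2.2] T [ 1.92  0.35 -0.08]
[[-0.996, -0.085, 0.003], [-0.084, 0.995, 0.057], [-0.007, 0.056, -0.998]] q [-0.45  0.45  0.28  1.61 -0.2   1.09  1.54]
tool shift cm [ 0.42 -0.98  0.04] turn 0.043 yaw now 94.86
```

```bash
python3 -m jog '[[0,-0.9,0,0,1],[0,-0.9,0,0,1],[0,-0.7,0,0,1],[0,-0.6,0,0,1],[0,-0.6,0,0,1],[0,0,0,0,1],[0,0.6,0,0,1],[0,1,0,0,1],[0,1,0,0,1],[0,0.5,0,0,1]]'
python3 - <<'E'
from h import *
st(); snap('top','top1'); crop('top1',280,130,440,240,5,'tc1')
E
```

```text
time: 6.1
ee_pos: [0.6207, 0.1414, 0.0891]
eef_rot: [-0.05, 0.998, 0.042, 0.001]
ft_force: [0.7, 0.3, 0.7]
width: 0.0004
t 6.1 p [0.6207 0.1414 0.0891] w 0.0004 F [0.7 0.3 0.7] T [-0.    0.07 -0.03]
[[-0.995, -0.1, -0.002], [-0.1, 0.991, 0.084], [-0.006, 0.084, -0.996]] q [-0.45  0.45  0.26  1.6  -0.22  1.1   1.56]
```

View pics/tc1.png

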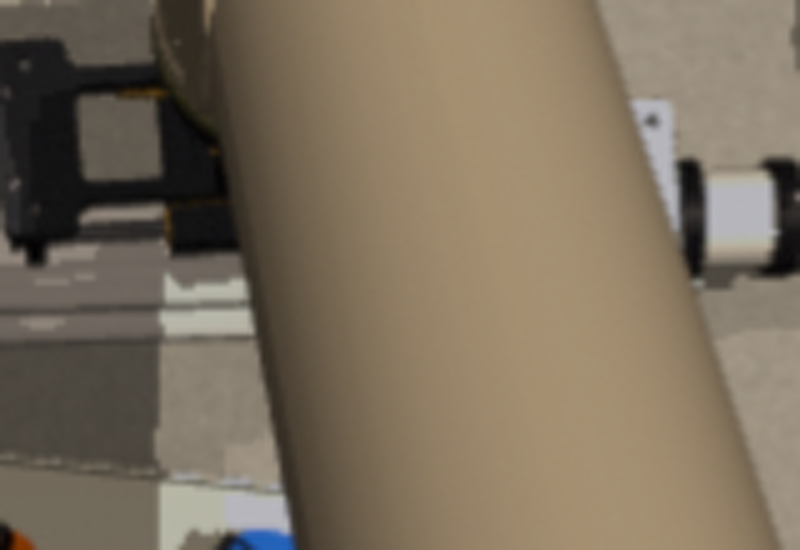

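Picture 5: the arm hides the dock from above. I need to back off, and also level the tool, which picked up about 5° of tilt while pushing. I'll raise it, move to clear bench and open the jaws.

```bash
python3 -m jog '[[0,0,-2.5,0,1],[0,0,-3,0,1],[0,0,-3,0,0.6],[1,1,-2,0,0.3],[3,3,0,0,0],[3.5,3.5,0,0,0],[3.5,3.5,0,0,0],[3.5,3.5,0,0,0],[2.5,2.5,0,0,0],[1,1,0,0,0]]'
python3 go.py 0.38 0.34 0.10 92
python3 - <<'E'
from h import *
snap('side','side1'); crop('side1',300,180,500,330,4,'sc1')
E
```

```text
time: 7.15
ee_pos: [0.4187, 0.2953, 0.2113]
eef_rot: [-0.047, 0.998, 0.04, 0.002]
ft_force: [0.5, -0.6, -0.8]
width: 0.0566
t 7.15 p [0.4187 0.2953 0.2113] w 0.0566 F [ 0.5 -0.6 -0.8] T [-0.07 -0.05 -0.01]
[[-0.996, -0.095, 0.0], [-0.094, 0.992, 0.081], [-0.008, 0.08, -0.997]] q [-0.77  0.05  0.12  1.81 -0.07  1.24  1.03]
tool shift cm [ 3.52  3.91 11.46] turn 0.06 yaw now 95.44
```

View pics/sc1.png

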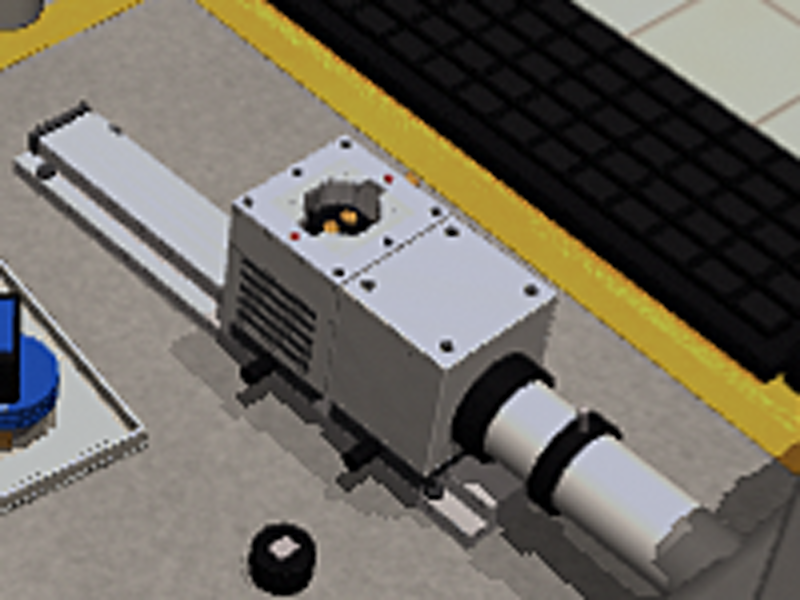

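Picture 6: the lamp house is flush, with only a hairline seam along (345,280)-(450,218) in the crop; red dots at (389,179) and (295,237). Now I level the tool on clear bench, with the open jaws pressing gently.

```bash
python3 - <<'E'
from h import *
s=load('side1')
S=lambda u,v,z=.11:atz(s,300+(u+.5)/4-.5,180+(v+.5)/4-.5,z)
a,b=S(389,179),S(295,237);print('red mid',(a+b)/2,np.linalg.norm(a-b),np.degrees(np.arctan2(*(a-b)[1::-1])))
c=[S(*p) for p in[(346,135),(233,203),(443,368),(555,295)]]
print(np.array(c).round(4).tolist()); m=(c[0]+c[1])/2;n=(c[2]+c[3])/2;d=n-m;L=np.linalg.norm(d);print('len(0.140)',L,'yaw',np.degrees(np.arctan2(d[0],-d[1])),'socket',m+d/L*.036)
E
python3 -m jog '[[1.5,1.5,2,0,0],[1.5,1.5,2.5,0.06,0],[0.5,0.7,2.5,0,0],[0,0.3,2.5,0,0],[0,0.2,2,0,0],[0,0,1.5,0,0],[0,0,1,0,0],[0,0,0.5,0,0],[0,0,0,0,0],[0,0,0,0,0]]'
python3 go.py 0.38 0.34 0.022 92
```

```text
red mid [0.62816011 0.0621183  0.11      ] 0.06323333008607532 2.765794813438766
[[0.6646, 0.0996, 0.11], [0.5883, 0.0957, 0.11], [0.594, -0.0418, 0.11], [0.6674, -0.0396, 0.11]]
len(0.140) 0.13841697909825534 yaw 1.7936571581123595 socket [0.6275304  0.06167739 0.11      ]
time: 8.2
ee_pos: [0.3822, 0.3478, 0.0676]
eef_rot: [-0.016, 0.999, 0.042, 0.004]
ft_force: [-0.3, 0.2, 0.8]
width: 0.087
t 8.2 p [0.3822 0.3478 0.0676] w 0.087 F [-0.3  0.2  0.8] T [-0.06 -0.01  0.01]
[[-0.999, -0.032, 0.006], [-0.031, 0.996, 0.084], [-0.009, 0.083, -0.996]] q [-0.84  0.19  0.06  1.97 -0.08  0.92  0.87]
tool shift cm [ 0.28 -1.15  4.47] turn -0.003 yaw now 91.82
```

```bash
python3 -m jog '[[0,0,1.2,0,0],[0,0,1.2,0,0],[0,0,0.8,0,0],[0,0,0.5,0,0],[0,0,0.5,0,0],[0,0,0.5,0,0],[0,0,0.5,0,0],[0,0,0.5,0,0],[0,0,0.5,0,0],[0,0,0.5,0,0]]'
python3 go.py 0.38 0.34 0.022 92
```

```text
time: 9.2
ee_pos: [0.384, 0.3549, -0.0026]
eef_rot: [-0.016, 0.999, 0.043, 0.005]
ft_force: [-10.2, -13.7, 69.7]
width: 0.0871
t 9.2 p [ 0.384   0.3549 -0.0026] w 0.0871 F [-10.2 -13.7  69.7] T [-5.56  2.18 -0.32]
[[-0.999, -0.032, 0.009], [-0.031, 0.996, 0.086], [-0.011, 0.086, -0.996]] q [-0.84  0.31  0.05  2.01 -0.1   0.76  0.88]
tool shift cm [ 0.42 -1.26 -2.59] turn -0.003 yaw now 91.81
```

```bash
python3 -m jog '[[0,0,-0.3,0,0],[0,0,-0.3,0,0],[0,0,0,0,0],[0,0,0,0,0],[0,0,0,0,0],[0,0,0,0,0],[0,0,0,0,0],[0,0,0,0,0],[0,0,0,0,0],[0,0,0,0,0]]'
python3 go.py 0.38 0.34 0.022 92
python3 - <<'E'
from h import *
snap('side','side2'); c=load('side2'); s=r.read_state(); p=np.array(s['ee_pos']); print(proj(c,p)); crop('side2',120,120,320,270,4,'sc2')
E
```

```text
time: 10.2
ee_pos: [0.3839, 0.3544, 0.0028]
eef_rot: [-0.016, 0.999, 0.043, 0.005]
ft_force: [1.1, 0.0, -0.9]
width: 0.087
t 10.2 p [0.3839 0.3544 0.0028] w 0.087 F [ 1.1  0.  -0.9] T [-0.08  0.06  0.03]
[[-0.999, -0.031, 0.009], [-0.031, 0.996, 0.086], [-0.011, 0.086, -0.996]] q [-0.84  0.3   0.05  2.   -0.1   0.77  0.88]
tool shift cm [ 0.41 -1.25 -2.04] turn -0.003 yaw now 91.81
[202.2 239.3]
```

View pics/sc2.png

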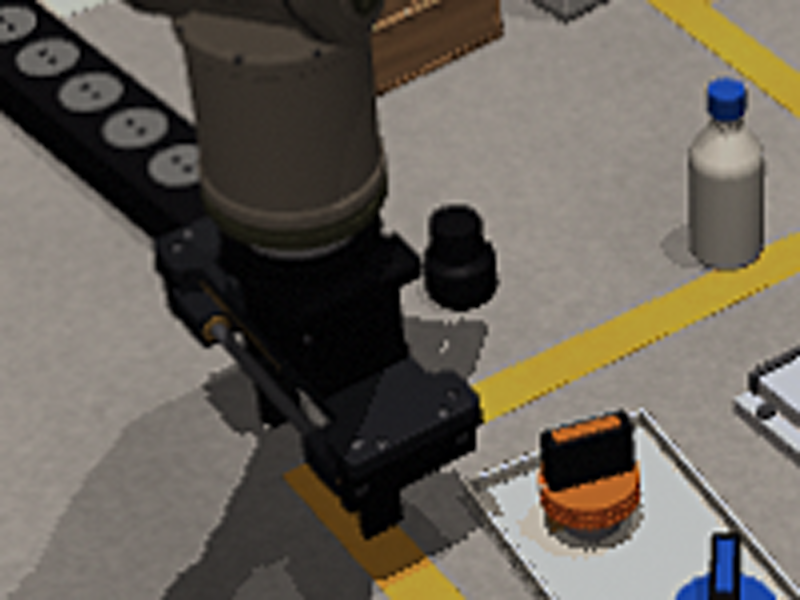

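```bash
python3 -m jog '[[0,0,0.3,0,0],[0,0,0.25,0,0],[0,0,0.25,0,0],[0,0,0.25,0,0],[0,0,0.25,0,0],[0,0,0.25,0,0],[0,0,0.25,0,0],[0,0,0.25,0,0],[0,0,0.25,0,0],[0,0,0.25,0,0]]'
python3 go.py 0.38 0.34 0.022 92
```

```text
time: 11.25
ee_pos: [0.3845, 0.355, -0.0027]
eef_rot: [-0.013, 0.999, 0.041, 0.001]
ft_force: [-11.5, -12.5, 41.5]
width: 0.0869
t 11.25 p [ 0.3845  0.355  -0.0027] w 0.0869 F [-11.5 -12.5  41.5] T [-3.99  2.81 -0.34]
[[-1.0, -0.026, 0.001], [-0.025, 0.996, 0.083], [-0.004, 0.083, -0.997]] q [-0.84  0.31  0.05  2.   -0.1   0.77  0.88]
tool shift cm [ 0.48 -1.28 -2.58] turn -0.009 yaw now 91.47
```

```bash
python3 -m jog '[[0,0.5,0.15,0,0],[0,0.6,0.15,0,0],[0,0.6,0.2,0,0],[0,0.6,0.2,0,0],[0,0.6,0.2,0,0],[0,0.6,0.2,0,0],[0,0.6,0.2,0,0],[0,0.6,0.2,0,0],[0,0.6,0.2,0,0],[0,0.6,0.2,0,0]]'
python3 go.py 0.38 0.34 0.022 92
```

```text
time: 12.25
ee_pos: [0.3869, 0.3604, -0.0064]
eef_rot: [0.004, 1.0, -0.0, -0.014]
ft_force: [-12.7, -27.5, 49.8]
width: 0.0872
t 12.25 p [ 0.3869  0.3604 -0.0064] w 0.0872 F [-12.7 -27.5  49.8] T [-6.09  2.99  0.24]
[[-1.0, 0.008, -0.028], [0.008, 1.0, -0.0], [0.028, -0.0, -1.0]] q [-0.88  0.38  0.07  1.92 -0.06  0.87  0.79]
tool shift cm [ 0.75 -2.04 -2.82] turn -0.043 yaw now 89.54
```

```bash
python3 -m jog '[[0,0,-0.5,0,0],[0,0,-2,0,0],[0,0,-3,0,0],[0,0,-3,-0.13,0.3],[0,0,-3,-0.13,0.3],[0,0,-2,-0.13,0.3],[0,0,-1,-0.13,0.3],[0,0,-0.5,-0.13,0.3],[0,0,0,-0.13,0.3],[0,0,0,-0.1,0.3]]'
python3 go.py 0.474 0.126 0.14 141
```

```text
time: 13.25
ee_pos: [0.3914, 0.3591, 0.1486]
eef_rot: [-0.437, 0.9, 0.005, -0.014]
ft_force: [-0.4, -0.2, 0.0]
width: 0.0613
t 13.25 p [0.3914 0.3591 0.1486] w 0.0613 F [-0.4 -0.2  0. ] T [ 0.11  0.   -0.04]
[[-0.618, -0.785, -0.029], [-0.786, 0.619, -0.003], [0.02, 0.021, -1.0]] q [-0.8   0.19 -0.01  1.78 -0.02  1.19  1.66]
tool shift cm [ 13.19 -20.93   0.68] turn 0.014 yaw now 141.77
```

```bash
python3 -m jog '[[1.2,-2,0,0,0.2],[2,-3.2,0,0,0.2],[2,-3.2,0,0,0.2],[2,-3.2,0,0,0.2],[2,-3.2,0,0,0.2],[2,-3.2,0,0,0.2],[1.3,-2,0,0,0.2],[0.4,-0.7,0,0,0.2],[0,0,0,0,0.2],[0,0,0,0,0.2]]'
python3 go.py 0.474 0.126 0.066 141
```

```text
time: 14.25
ee_pos: [0.477, 0.1244, 0.1441]
eef_rot: [-0.441, 0.898, 0.006, -0.014]
ft_force: [0.1, 0.3, 0.5]
width: 0.0695
t 14.25 p [0.477  0.1244 0.1441] w 0.0695 F [0.1 0.3 0.5] T [ 0.11  0.05 -0.05]
[[-0.611, -0.791, -0.03], [-0.791, 0.612, -0.001], [0.019, 0.023, -1.0]] q [-0.51  0.12  0.18  1.88 -0.03  1.18  2.17]
tool shift cm [-0.09  0.15  7.82] turn 0.022 yaw now 142.28
```

```bash
python3 -m jog '[[0,0,1,0.02,0.2],[0,0.1,1.5,0,0.2],[-0.1,0.05,1.5,0,0.2],[0,0,1.4,0,0.2],[0,0,1.2,0,0.2],[0,0,0.7,0,0.2],[0,0,0.3,0,0.2],[0,0,0,0,0.2],[0,0,0,0,0.2],[0,0,0,0,0.2]]'
python3 go.py 0.474 0.126 0.066 141
python3 - <<'E'
from h import *
snap('side','side3'); crop('side3',230,190,380,300,5,'sc3'); c=load('side3'); print((proj(c,r.read_state()['ee_pos'])-[230,190])*5)
E
```

```text
time: 15.25
ee_pos: [0.4711, 0.1355, 0.0623]
eef_rot: [-0.435, 0.9, 0.007, -0.014]
ft_force: [0.1, 0.6, 1.0]
width: 0.0696
t 15.25 p [0.4711 0.1355 0.0623] w 0.0696 F [0.1 0.6 1. ] T [ 0.08  0.04 -0.02]
[[-0.622, -0.783, -0.031], [-0.783, 0.622, 0.001], [0.019, 0.025, -1.0]] q [-0.52  0.21  0.17  1.97 -0.05  1.    2.15]
tool shift cm [ 0.57 -0.81 -0.37] turn 0.009 yaw now 141.53
[330.5 360. ]
```

View pics/sc3.png

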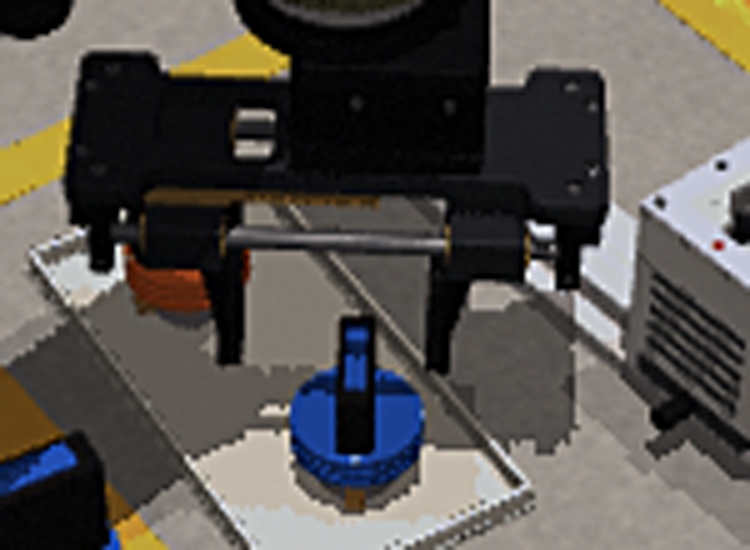

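Picture 8: the fingers straddle the wing, their middle at (334,366) against the wing's at (357,355), so about 8 mm more is needed along tool −y, matching the computed shift. I correct this and close.

```bash
python3 -m jog '[[0.3,-0.3,-0.2,0,0.2],[0.3,-0.3,-0.2,0,0.2],[0,-0.2,0,0,0.2],[0,0,0,0,0.2],[0,0,0,0,0.7],[0,0,0,0,1],[0,0,0,0,1],[0,0,0,0,1],[0,0,0,0,1],[0,0,0,0,1]]' 35
python3 go.py 0.474 0.126 0.066 141
```

```text
time: 16.3
ee_pos: [0.4748, 0.1249, 0.0677]
eef_rot: [-0.434, 0.901, 0.007, -0.013]
ft_force: [-0.4, -0.4, 0.7]
width: 0.0298
t 16.3 p [0.4748 0.1249 0.0677] w 0.0298 F [-0.4 -0.4  0.7] T [ 0.06 -0.01 -0.02]
[[-0.622, -0.782, -0.029], [-0.783, 0.622, 0.001], [0.017, 0.024, -1.0]] q [-0.5   0.2   0.18  1.96 -0.05  1.01  2.17]
tool shift cm [-0.04  0.13  0.17] turn 0.009 yaw now 141.49
```

```bash
python3 -m jog '[[0,0,0,0,1],[0,0,0,0,1],[0,0,0,0,1],[0,0,-1,0,1],[0,0,-2,0,1],[0,0,-3,0,1],[0,0,-3,0,1],[0,0,-2.5,0,1],[0,0,-1.5,0,1],[0,0,-0.5,0,1]]'
python3 go.py 0.6275 0.062 0.20 92.4
```

```text
time: 17.3
ee_pos: [0.4782, 0.1242, 0.2113]
eef_rot: [-0.434, 0.901, 0.007, -0.013]
ft_force: [0.7, 0.1, 0.2]
width: 0.0005
t 17.3 p [0.4782 0.1242 0.2113] w 0.0005 F [0.7 0.1 0.2] T [ 0.06 -0.02 -0.03]
[[-0.623, -0.782, -0.029], [-0.782, 0.623, 0.001], [0.017, 0.024, -1.0]] q [-0.51  0.06  0.18  1.79 -0.02  1.32  2.14]
tool shift cm [ -4.45 -15.57   0.68] turn 0.856 yaw now 141.46
```

Missed: the jaws shut empty. I look at both views in one composite.

Run:
```python
from h import *
snap('side','s4');snap('top','t4');crop('s4',230,190,380,330,5,'a');crop('t4',245,140,445,280,3,'b')
a=cv2.imread('pics/a.png');a=cv2.resize(a,(428,400));b=cv2.imread('pics/b.png');b=cv2.resize(b,(372,260))
o=np.zeros((400,800,3),np.uint8);o[:,:428]=a;o[:260,428:]=b;cv2.imwrite('pics/c4.png',o)
print(proj(load('s4'),r.read_state()['ee_pos']),proj(load('t4'),r.read_state()['ee_pos']),r.tip_extent)
```

```text
[302.6 205.4] [334.7 229.8] 0.022
```

View pics/c4.png

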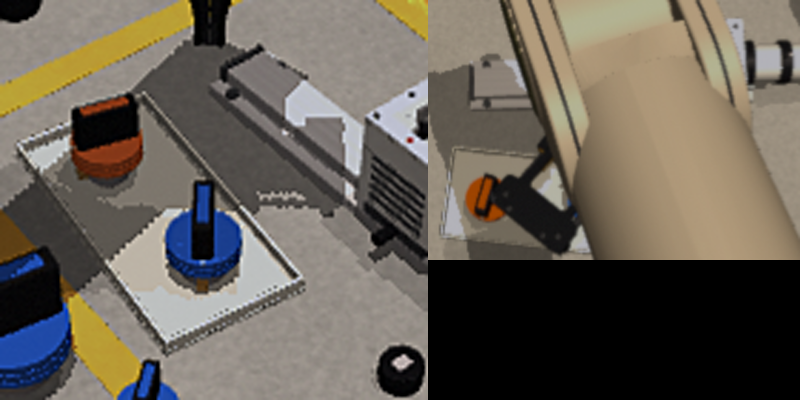

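Picture 9: the insert stands undisturbed. The fingertips show at (303,206), exactly where the reported TCP projects, and the bench contact at TCP z≈0 agrees. So the reported TCP sits at the fingertips here, and I had gripped 22 mm too high. I redo it with TCP z≈0.044.

```bash
python3 -m jog '[[0,0,0.5,0,0.2],[0,0,1.5,0,0.2],[0,0,2,0,0.2],[0,0,2,0,0.2],[0,0,2,0,0.2],[0,0,1.5,0,0.2],[0,0,1,0,0.2],[0,0,0.5,0,0.2],[0,0,0,0,0.2],[0,0,0,0,0.2]]'
python3 go.py 0.474 0.1265 0.044 141.5
```

```text
time: 18.4
ee_pos: [0.4681, 0.1219, 0.0859]
eef_rot: [-0.434, 0.901, 0.007, -0.021]
ft_force: [0.3, 0.1, 0.8]
width: 0.0678
t 18.4 p [0.4681 0.1219 0.0859] w 0.0678 F [0.3 0.1 0.8] T [0.08 0.   0.  ]
[[-0.622, -0.782, -0.043], [-0.782, 0.623, -0.005], [0.031, 0.031, -0.999]] q [-0.51  0.17  0.18  1.95 -0.05  1.06  2.16]
tool shift cm [-0.86 -0.31  4.16] turn -0.001 yaw now 141.45
```

```bash
python3 -m jog '[[-0.4,-0.15,0.3,0,0.2],[-0.4,-0.15,0.6,0,0.2],[-0.1,0,0.8,0,0.2],[0,0,0.8,0,0.2],[0,0,0.7,0,0.2],[0,0,0.5,0,0.2],[0,0,0.3,0,0.2],[0,0,0.1,0,0.2],[0,0,0,0,0.2],[0,0,0,0,0.2]]'
python3 go.py 0.474 0.1265 0.044 141.5
```

```text
time: 19.4
ee_pos: [0.4759, 0.1277, 0.0422]
eef_rot: [-0.434, 0.901, 0.007, -0.019]
ft_force: [0.1, -0.0, -0.2]
width: 0.0699
t 19.4 p [0.4759 0.1277 0.0422] w 0.0699 F [ 0.1 -0.  -0.2] T [ 0.03 -0.    0.  ]
[[-0.622, -0.782, -0.041], [-0.782, 0.623, -0.004], [0.029, 0.03, -0.999]] q [-0.5   0.25  0.17  1.97 -0.06  0.97  2.17]
tool shift cm [ 0.22  0.08 -0.17] turn -0.001 yaw now 141.45
```

```bash
python3 -m jog '[[0.2,0.1,-0.2,0,0.2],[0,0,0,0,0.4],[0,0,0,0,0.8],[0,0,0,0,1],[0,0,0,0,1],[0,0,0,0,1],[0,0,0,0,1],[0,0,0,0,1],[0,0,0,0,1],[0,0,0,0,1]]' 40
python3 go.py 0.474 0.1265 0.044 141.5
```

```text
time: 20.4
ee_pos: [0.4745, 0.1269, 0.0454]
eef_rot: [-0.434, 0.901, 0.007, -0.018]
ft_force: [-0.5, 0.1, 1.0]
width: 0.0135
t 20.4 p [0.4745 0.1269 0.0454] w 0.0135 F [-0.5  0.1  1. ] T [ 0.02 -0.04 -0.02]
[[-0.622, -0.782, -0.039], [-0.782, 0.623, -0.003], [0.027, 0.029, -0.999]] q [-0.5   0.24  0.17  1.97 -0.06  0.97  2.17]
tool shift cm [0.06 0.01 0.14] turn -0.001 yaw now 141.45
```

```bash
python3 -m jog '[[0,0,-0.5,0,1],[0,0,-1,0,1],[0,0,-2,0,1],[0,0,-2.5,0,1],[0,0,-2.5,0,1],[0,0,-2,0.1,1],[0,0,-1.5,0.14,1],[0,0,-0.7,0.14,1],[0,0,0,0.14,1],[0,0,0,0.14,1]]'
python3 go.py 0.6275 0.062 0.175 92.4
```

```text
time: 21.4
ee_pos: [0.4789, 0.1267, 0.1836]
eef_rot: [-0.107, 0.994, 0.001, -0.019]
ft_force: [-0.6, 0.6, -2.1]
width: 0.0142
t 21.4 p [0.4789 0.1267 0.1836] w 0.0142 F [-0.6  0.6 -2.1] T [-0.02 -0.02  0.01]
[[-0.976, -0.214, -0.039], [-0.214, 0.977, -0.003], [0.038, 0.006, -0.999]] q [-0.55  0.09  0.22  1.82 -0.03  1.27  1.47]
tool shift cm [-13.16  -9.5    0.3 ] turn 0.173 yaw now 102.33
```

```bash
python3 -m jog '[[-0.5,-0.3,0,0.09,1],[-1.5,-0.8,0,0.07,1],[-2.5,-1.2,0,0,1],[-2.5,-1.2,0,0,1],[-2.5,-1.2,0,0,1],[-2,-1,0,0,1],[-1.5,-0.7,0,0,1],[-0.7,-0.3,0,0,1],[0,0,0,0,1],[0,0,0,0,1]]'
python3 go.py 0.6275 0.062 0.165 92.4
python3 - <<'E'
from h import *
snap('side','s5');crop('s5',290,130,440,250,5,'s5c')
E
```

```text
time: 22.4
ee_pos: [0.6229, 0.067, 0.1849]
eef_rot: [-0.023, 1.0, 0.0, -0.018]
ft_force: [-0.3, 0.0, -2.7]
width: 0.0136
t 22.4 p [0.6229 0.067  0.1849] w 0.0136 F [-0.3  0.  -2.7] T [ 0.05 -0.04  0.01]
[[-0.998, -0.045, -0.037], [-0.045, 0.999, -0.001], [0.037, 0.001, -0.999]] q [-0.41  0.39  0.31  1.48 -0.12  1.33  1.53]
tool shift cm [-0.51 -0.52  1.98] turn 0.003 yaw now 92.6
```

View pics/s5c.png

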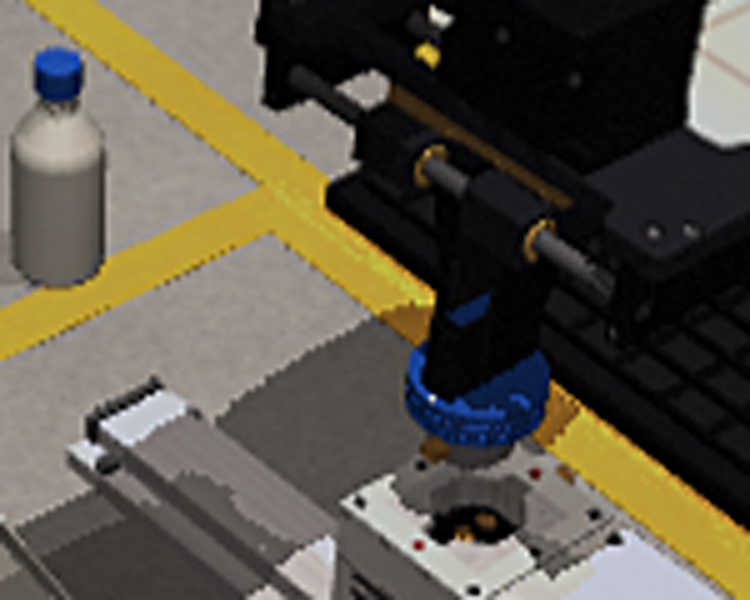

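```bash
cat > fit.py <<'E'
from h import *
def sil(c,p,Q,dx,dy,u0,v0,k=5,g=.0424):
    # insert frame at tool: axis along -tool z, underside g ahead of TCP; dx,dy offsets along tool x,y
    th=np.linspace(0,2*np.pi,73); f=lambda z,rad:np.array([(proj(c,p+Q@np.array([dx+rad*np.cos(a),dy+rad*np.sin(a),g-z]))-[u0,v0]+.5)*k-.5 for a in th])
    A=np.r_[f(.022,.026),f(.036,.026)]; B=f(0,.0135)
    lug=[(proj(c,p+Q@np.array([dx+s*.021,dy,g-.0085]))-[u0,v0]+.5)*k-.5 for s in(1,-1)]
    return A[:,0].min(),A[:,0].max(),A[:,1].max(),B[:,1].max(),B[:,0].mean(),lug
E
python3 - <<'E'
from fit import *
c=load('s5'); s=r.read_state(); p=np.array(s['ee_pos']); Q=R.from_quat(s['eef_rot']).as_matrix()
for d in((0,0),(.003,0),(0,.003)): print(d,sil(c,p,Q,*d,290,130))
print('red',[(proj(c,q)-[290,130])*5 for q in [(.6275+.0316,.062+.0013,.11),(.6275-.0316,.062-.0013,.11)]])
S=lambda u,v,z=.11:atz(c,290+(u+.5)/5-.5,130+(v+.5)/5-.5,z)
print(S(536,473),S(418,545),(S(536,473)+S(418,545))/2)
E
```

```text
(0, 0) (np.float64(401.4999999999999), np.float64(548.0), np.float64(447.5), np.float64(470.49999999999994), np.float64(464.1849315068493), [array([427. , 451.5]), array([507., 407.])])
(0.003, 0) (np.float64(395.49999999999994), np.float64(542.5000000000001), np.float64(451.00000000000006), np.float64(473.50000000000006), np.float64(458.4931506849315), [array([421., 455.]), array([501.5, 410. ])])
(0, 0.003) (np.float64(395.49999999999994), np.float64(542.0), np.float64(442.99999999999994), np.float64(466.00000000000006), np.float64(458.5342465753425), [array([421.5, 447. ]), array([501.5, 402.5])])
red [array([534., 473.]), array([415.5, 545. ])]
[0.65996454 0.06409516 0.11      ] [0.59680838 0.06134635 0.11      ] [0.62838646 0.06272076 0.11      ]
```

Picture 10: the insert is held over the socket, disc edges at u=406 and 550, lug at (433,450), red dots at (536,473) and (418,545). The silhouette fits the tool pose within about 1 mm, so the target TCP is (0.6275, 0.063).

```bash
python3 -m jog '[[-0.2,-0.15,0.3,0,1],[-0.25,-0.2,0.5,0,1],[-0.1,-0.1,0.6,0,1],[0,0,0.5,0,1],[0,0,0.3,0,1],[0,0,0.1,0,1],[0,0,0,0,1],[0,0,0,0,1],[0,0,0,0,1],[0,0,0,0,1]]'
python3 go.py 0.6275 0.0632 0.158 92.4
```

```text
time: 23.45
ee_pos: [0.6264, 0.0643, 0.1602]
eef_rot: [-0.024, 1.0, 0.001, -0.019]
ft_force: [0.2, -0.3, -1.1]
width: 0.0138
t 23.45 p [0.6264 0.0643 0.1602] w 0.0138 F [ 0.2 -0.3 -1.1] T [ 0.03 -0.03 -0.  ]
[[-0.998, -0.048, -0.037], [-0.048, 0.999, 0.001], [0.037, 0.002, -0.999]] q [-0.4   0.41  0.3   1.5  -0.13  1.29  1.54]
tool shift cm [-0.12 -0.12  0.22] turn 0.006 yaw now 92.75
```

```bash
python3 -m jog '[[-0.1,-0.1,0,0,1],[-0.1,-0.05,0.1,0,1],[0,0,0.3,0,1],[0,0,0.3,0,1],[-0.02,0,0.3,0,1],[-0.02,0,0.2,0,1],[0,0,0.1,0,1],[0,0,0,0,1],[0,0,0,0,1],[0,0,0,0,1]]'
python3 go.py 0.6275 0.0632 0.1474 92.4
```

```text
time: 24.45
ee_pos: [0.6286, 0.0628, 0.1459]
eef_rot: [-0.024, 1.0, 0.001, -0.019]
ft_force: [-0.5, -0.3, -2.0]
width: 0.0137
t 24.45 p [0.6286 0.0628 0.1459] w 0.0137 F [-0.5 -0.3 -2. ] T [ 0.03 -0.05  0.  ]
[[-0.998, -0.048, -0.037], [-0.048, 0.999, 0.001], [0.037, 0.002, -0.999]] q [-0.4   0.43  0.3   1.51 -0.13  1.26  1.54]
tool shift cm [ 0.11  0.04 -0.15] turn 0.006 yaw now 92.75
```

```bash
python3 -m jog '[[0.1,0.04,0.1,0,1],[0,0,0.2,0,1],[-0.02,0,0.2,0,1],[0,0,0.2,0,1],[-0.02,0,0.2,0,1],[0,0,0.1,0,1],[0,0,0.1,0,1],[0,0,0.1,0,1],[0,0,0.1,0,1],[0,0,0.1,0,1]]' 50
python3 go.py 0.6275 0.0632 0.1331 92.4
```

```text
time: 25.45
ee_pos: [0.628, 0.0631, 0.1359]
eef_rot: [-0.024, 1.0, 0.002, -0.017]
ft_force: [-3.7, -0.8, 7.6]
width: 0.0135
t 25.45 p [0.628  0.0631 0.1359] w 0.0135 F [-3.7 -0.8  7.6] T [-0.06  1.02  0.05]
[[-0.998, -0.048, -0.034], [-0.048, 0.999, 0.002], [0.034, 0.004, -0.999]] q [-0.4   0.43  0.3   1.53 -0.14  1.24  1.55]
tool shift cm [0.04 0.01 0.28] turn 0.006 yaw now 92.73
```

```bash
python3 -m jog '[[0.05,0,0.15,0,1],[0.03,0,0.15,0,1],[0,0,0.15,0,1],[0,0,0.13,0,1],[0,0,0.13,0,1],[0,0,0.12,0,1],[0,0,0.12,0,1],[0,0,0.12,0,1],[0,0,0.12,0,1],[0,0,0.12,0,1]]' 50
python3 go.py 0.6275 0.0632 0.1331 92.4
```

```text
time: 26.45
ee_pos: [0.6279, 0.063, 0.133]
eef_rot: [-0.023, 1.0, 0.003, -0.014]
ft_force: [-4.8, -2.0, 11.1]
width: 0.0137
t 26.45 p [0.6279 0.063  0.133 ] w 0.0137 F [-4.8 -2.  11.1] T [-0.07  1.38  0.08]
[[-0.998, -0.047, -0.029], [-0.047, 0.999, 0.006], [0.029, 0.008, -1.0]] q [-0.39  0.43  0.3   1.53 -0.14  1.23  1.55]
tool shift cm [ 0.04  0.03 -0.01] turn 0.005 yaw now 92.67
```

```bash
python3 -m jog '[[0.04,0.02,0.11,0.05,1],[0,0,0.11,0.08,1],[0,0,0.11,0.1,1],[0,0,0.11,0.1,1],[0,0,0.11,0.1,1],[0,0,0.11,0.1,1],[0,0,0.11,0.1,1],[0,0,0.11,0.1,1],[0,0,0.11,0.1,1],[0,0,0.11,0.1,1]]'
python3 go.py 0.6275 0.0632 0.1331 2.4
```

```text
time: 27.45
ee_pos: [0.6305, 0.0638, 0.1338]
eef_rot: [0.443, 0.896, 0.001, -0.011]
ft_force: [-4.7, -0.6, 9.7]
width: 0.0137
t 27.45 p [0.6305 0.0638 0.1338] w 0.0137 F [-4.7 -0.6  9.7] T [-0.19  1.13  0.09]
[[-0.607, 0.795, -0.018], [0.795, 0.607, 0.012], [0.021, -0.007, -1.0]] q [-0.52  0.44  0.47  1.55 -0.22  1.22  0.64]
tool shift cm [ 0.14 -0.27  0.07] turn 0.611 yaw now 37.38
```

```bash
python3 -m jog '[[0.05,-0.08,0.14,0.05,1],[0.05,-0.08,0.14,0.08,1],[0,-0.05,0.13,0.09,1],[0,0,0.12,0.09,1],[0,0,0.12,0.09,1],[0,0,0.12,0.09,1],[0,0,0.12,0.09,1],[0,0,0.12,0.03,1],[0,0,0.08,0,1],[0,0,0.05,0,1]]'
python3 go.py 0.6275 0.0632 0.1374 2.4
```

```text
time: 28.45
ee_pos: [0.63, 0.0636, 0.1335]
eef_rot: [0.702, 0.712, 0.002, -0.01]
ft_force: [-3.8, 0.1, 6.0]
width: 0.0135
t 28.45 p [0.63   0.0636 0.1335] w 0.0135 F [-3.8  0.1  6. ] T [-0.19  0.88  0.22]
[[-0.013, 1.0, -0.011], [1.0, 0.014, 0.017], [0.017, -0.01, -1.0]] q [-0.61  0.46  0.59  1.56 -0.28  1.22  0.05]
tool shift cm [-0.03 -0.26 -0.39] turn -0.028 yaw now 0.78
```

```bash
python3 -m jog '[[0,-0.08,-0.05,-0.02,1],[0,-0.05,-0.08,0,1],[0,0,-0.08,0,1],[0,0,-0.08,0,1],[0,0,-0.05,0,1],[0,0,-0.03,0,1],[0,0,0,0,1],[0,0,0,0,1],[0,0,0,0,1],[0,0,0,0,1]]'
python3 go.py 0.6275 0.0632 0.1374 2.4
```

```text
time: 29.45
ee_pos: [0.6297, 0.0632, 0.1375]
eef_rot: [0.695, 0.719, 0.003, -0.009]
ft_force: [0.9, -0.6, -3.0]
width: 0.0133
t 29.45 p [0.6297 0.0632 0.1375] w 0.0133 F [ 0.9 -0.6 -3. ] T [-0.03 -0.13 -0.02]
[[-0.034, 0.999, -0.008], [0.999, 0.034, 0.017], [0.017, -0.008, -1.0]] q [-0.61  0.45  0.59  1.56 -0.28  1.22  0.07]
tool shift cm [ 0.   -0.22  0.01] turn -0.008 yaw now 1.96
```

```bash
python3 -m jog '[[0,0,-0.08,0,1],[0,0,-0.08,0,1],[0,0,-0.08,0,1],[0,0,0,0,1],[0,0,0,0,1],[0,0,0,0,1],[0,0,0,0,1],[0,0,0,0,1],[0,0,0,0,1],[0,0,0,0,1]]'
python3 - <<'E'
from h import *
st(); snap('side','s6'); crop('s6',290,130,440,250,5,'s6c')
E
```

```text
time: 30.45
ee_pos: [0.6293, 0.0632, 0.1377]
eef_rot: [0.695, 0.719, 0.002, -0.009]
ft_force: [2.8, -1.0, -9.5]
width: 0.0137
t 30.45 p [0.6293 0.0632 0.1377] w 0.0137 F [ 2.8 -1.  -9.5] T [-0.05 -0.83  0.01]
[[-0.034, 0.999, -0.01], [0.999, 0.034, 0.016], [0.016, -0.009, -1.0]] q [-0.61  0.45  0.59  1.56 -0.28  1.22  0.07]
```

View pics/s6c.png

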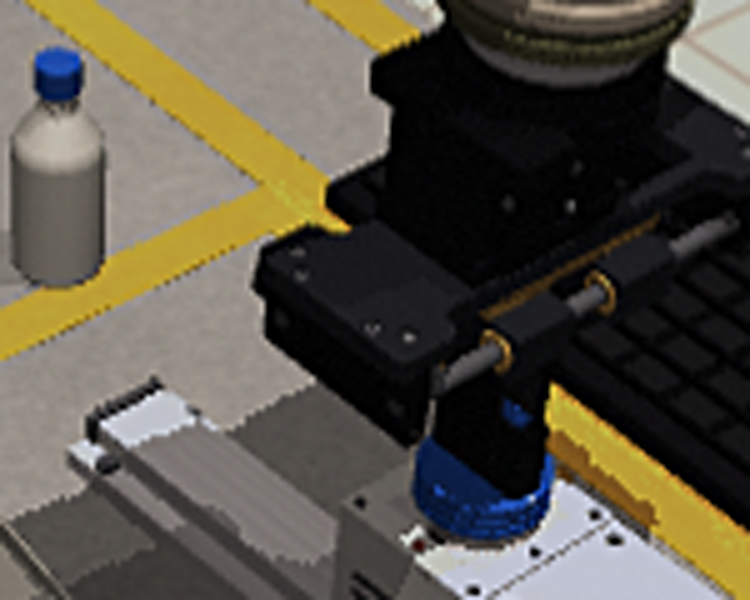

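Picture 11: the insert sits low in the lamp house, disc at about (485,490), and the seam at (490,585)-(600,525) is still closed. A light 9.5 N tug moved it only 0.2 mm, so it is locked. I ease the pull off and hand in.

```bash
python3 -m jog '[[0,0,0.03,0,1],[0,0,0.03,0,1],[0,0,0,0,1],[0,0,0,0,1],[0,0,0,0,1],[0,0,0,0,1],[0,0,0,0,1],[0,0,0,0,1],[0,0,0,0,1],[0,0,0,0,1]]'
python3 - <<'E'
from h import *
st(); print(r.close_job()); st()
E
```

```text
time: 31.5
ee_pos: [0.6294, 0.0632, 0.1377]
eef_rot: [0.695, 0.719, 0.002, -0.009]
ft_force: [2.1, -0.2, -7.0]
width: 0.0138
t 31.5 p [0.6294 0.0632 0.1377] w 0.0138 F [ 2.1 -0.2 -7. ] T [-0.07 -0.62 -0.  ]
[[-0.034, 0.999, -0.009], [0.999, 0.034, 0.016], [0.016, -0.009, -1.0]] q [-0.61  0.45  0.59  1.56 -0.28  1.22  0.07]
the job is handed in; nothing more can be done
None
the job is handed in; nothing more can be done
```

The lamp house is flush against the condenser housing, and the middle-sized blue insert is locked in its socket with the gripper still holding its wing. I handed the job in at about 31.5 s.

**Last checks**
- **Gap:** the last side picture shows only a closed seam between lamp house and housing.
- **Turn:** the insert went in freely and turned clockwise to a final 90.7° by the tool's yaw. The rail direction is known to about 0.5°.
- **Lock:** it rose until its underside was about 15 mm below the mouth. A light 9.5 N tug then moved it only 0.2 mm.
- **Upright:** the tool is about 1° off vertical, and a light upward pull of about 7 N remained at hand-in.

**What failed or disagreed**
- **TCP position:** the reported TCP sat at the fingertips, not 22 mm behind them as `r.tip_extent` says. The bench contact and the pictures agreed on this. My first grasp closed empty because of it, without disturbing the insert.
- **Tool tilt:** pushing the lamp house tilted the tool by about 5°. I levelled it by pressing the open fingers on clear bench, where the wrist force peaked at about 70 N, under the 120 N limit.
- **Loose objects:** I did not compare their positions before and after the job. Nothing was seen to move in the pictures.

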